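Load the bar guide and set its thumbscrew

ROBOT

A 6-joint arm with a two-finger parallel gripper is mounted at the origin on the work surface. World frame = base frame: x ahead of the robot, y to its left, z up, the work surface at z = 0. Lengths are in m, angles in rad, forces in N, time in s.
With the tool pointing down it reaches from about 0.35 to 0.775 m from the base axis. Payload 7.3 kg.
Tool frame: the origin (TCP) lies at the very end of the fingers, on their centre line; the grasp point (between the pads) lies 19 mm behind it; z points along the fingers, y is the line along which they close (so a half turn about z gives the same grasp; the last joint's range is limited). The gripper opens to 92 mm and grips with 3 to 60 N. Pads are 19 mm wide; open, the fingers measure 130 mm over their backs; the gripper's body (75 mm by 190 mm) begins 47 mm behind the grasp point.
Start: joints at [-1.408, 0.342, 1.524, -0, 1.275, -0.146], TCP at [0.16, -0.5, 0.227] pointing down, gripper open.
Joint ranges: [-2.53, 2.53], [-0.77, 2.02], [0.04, 2.7], [-1, 4.14], [0.28, 2.66], [-3.11, 3.11]. Speed limits (rad/s): [2.57, 2.57, 3.14, 3.14, 3.14, 3.14].

INTERFACE

Orientations are given as a unit quaternion [w, x, y, z].
In Python, from plant import manip gives the robot as it stands. The module is installed in compiled form; this text tells all that it offers.
- The arm moves only by the tool jog_arm, never from a script. Its argument "rows" is a list of rows, each a list of 2 entries, a list of its own where there are three numbers: the shift along the world's x, y, z in m, then the turn about the world's z in rad. In form: [[[tx, ty, tz], yaw], ...]. A call has exactly 5 rows; each row is the pose to reach, as a shift and turn from the pose commanded when the call began; what a row does not reach only later rows make up. A row lasts 1/8 s, in which the tool goes at most 62.5 mm and 10.7 degrees, less where a joint would pass 70% of its speed; a pose out of reach is approached as far as the arm can. A call with a gripper value outside its range is refused whole. "fingers" is the opening, from -1 (shut) to 1 (fully open), so that 0 is half open, set as the call begins (left out, the last holds). The fingers move at their own pace and stop on an object; "grip_force" is the grip in N (left out, the last holds). Time passes only in rows, so rows that repeat a pose let the fingers close, or fill a call up. It gives the time, the measured TCP pose, the force, the opening and the grip force at its end, in the units of the state.
- manip.read_state(): the state, without advancing time (a new reading comes with each control period).
- manip.camera(name): name is "scene" or "side" or "wrist"; returns the picture (400x640x3 uint8, blue, green, red); there is no depth.
- manip.camera_info(name): a dict with "fx", "fy", "cx", "cy" (pixels), "cam_to_world" (4x4, takes a point from camera to world coordinates). Camera axes: x right, y down, z forward; pixel columns grow to the right and rows downward; lengths in m; the calibration is good to about 2 mm. A picture is of the moment at which its call begins: read the wrist's pose just before it. camera_info takes no time and is no camera call; for the wrist camera it gives the pose at the moment of the call.
- manip.job_done(): hands the job in; it is judged then, once.
The state is a dict: "t": time; "q": joint angles; "qd": joint speeds; "joint_efforts": joint torques, N m; "tool_pos": TCP position; "tool_rot": TCP orientation; "contact_force": force on the tool from outside, world axes, zero at the start; "moment": the same for the moment, N m; "grip_width": finger opening in m; "gripper_force": force on a finger pad.
Only numpy, scipy, OpenCV 4.12 (cv2) and the standard library are available. Lean on these libraries where they do the work, as an engineer would, in place of code of your own. Each camera call takes 0.05 s, during which the arm holds its last target. There are 200 camera calls.

TASK

Slide the long aluminium bar flat through the mouth of the steel bar guide and under its bridge until its end rests against the back stop. Then turn the wing thumbscrew on the bridge clockwise until it seats, back it off a quarter turn so the bar stays free to slide, and finish while still gripping the screw there, holding it for the lock nut to be set. Leave everything else on the bench where it is.

Things in the scene. Friction and masses are not known exactly. Their poses are not given: they have to be found in the camera images.
- bar: the work: plain aluminium bar, 150 x 24 x 10 mm, 0.1 kg, the longest of three aluminium pieces lying on the bench; origin: centre of its underside, x along its length (both ends alike), z up. When home its origin is at x = -30, y = 0, z = 12 mm in the guide's frame and 60 mm of it stands out of the front of the guide
- guide: fixed steel bar guide. Origin: on the bench under the screw axis; x points into the guide (the way the bar is pushed), z up. Base plate 80 mm wide, 12 mm thick, x = -50 to 60 mm. On it a channel along x, floor at z = 12 mm, 28 mm wide. A bridge spans it from x = -20 to 20 mm, 52 mm wide, underside at z = 29, top at z = 41 mm, and carries the upright thumbscrew at x = y = 0
- guide_mouth (a point): centre of the channel's open front, on its floor: x = -40, z = 12 mm in the guide's frame, axes as the guide's. The channel walls are 17 mm high, 28 mm apart, and flare outward in front of this point over 17 mm
- guide_stop (a point): foot of the back stop's face, on the channel floor: x = 45, z = 12 mm in the guide's frame, axes as the guide's; the bar's end comes to rest here. The stop's top is 38 mm above the bench
- wing: the thumbscrew's flat upright wing, gripped from above across its thickness: 49 mm long (x), 11 mm thick (y), 26 mm high (z); both ends alike. Origin: its centre, on the screw axis, 63 mm above the bench when seated and 0.64 mm higher per radian backed off; turns with the screw. A 26 mm wide collar under it lands on the bridge when seated
- thumbscrew (a joint): angle of the thumbscrew (rad): 0 when seated (firm stop, collar on the bridge), growing as it is backed off anticlockwise seen from above; a quarter turn back is 1.57. At 0 the wing's x is the guide's x. It starts 2.1 to 2.8 rad out. Turning takes about 0.05 N m; it stays where it is left
- offcut: bystander: short aluminium bar, 80 x 24 x 10 mm, the same section as the bar but little more than half as long; origin: centre of its underside, x along its length
- plate: bystander: thin wide aluminium plate, 130 x 44 x 5 mm; origin: centre of its underside, x along its length
- pliers: bystander: pliers lying flat, 150 mm long, 14 mm high, jaws towards its +x; origin: under the pivot
- driver: bystander: screwdriver lying flat along its own x, about 200 mm long; origin under its middle
- tin: bystander: round upright tin, diameter 70 mm, 95 mm high; origin: centre of its underside
- jar: bystander: small round jar, diameter 52 mm, 60 mm high; origin: centre of its underside
- carton: bystander: small cardboard box, 90 x 60 x 50 mm; origin: centre of its underside
Mind the look-alikes: they are no part of the job. Leave any turquoise look-alike of the guide alone. What is shaped like the bar but brown is not meant.

How it is judged:
By the outcome, as a careful person would: the job done as asked, in the order asked, and still so for the second after the job is handed in, while the arm keeps its last pose, push and grip.
It also fails if it takes over 72 s, if anything falls off the work surface, if the arm or the gripper's body presses on something with over 40 N, if the wrist force passes 120 N, or if a joint passes its speed limit or range.

## Working session

There is one attempt and no reset: what is moved stays moved. The work goes in short steps, Python scripts to look and compute and a tool call to move; the robot and the scene stay as the last step left them, time stands still between calls to the robot, and variables do not carry over. Pictures are saved under pics/ and viewed, at most 10 in all, crops included, and the job is handed in when it is done.

Besides the shell and the picture viewer there is one more tool, called after ">>>" by a JSON object that holds its "api" and its "payload". jog_arm: Moves the arm, as the interface text tells. Its arguments: {"type":"object","properties":{"rows":{"type":"array"},"fingers":{"type":"number"},"grip_force":{"type":"number"}},"required":["rows"]}

```bash
mkdir -p pics; cat > h.py <<'E'
import numpy as np, cv2
from plant import manip
def ray(i,u,v):
    M=np.array(i["cam_to_world"]); d=M[:3,:3]@np.array([(u-i["cx"])/i["fx"],(v-i["cy"])/i["fy"],1.0]); return M[:3,3],d
def onz(i,u,v,z):
    o,d=ray(i,u,v); return o+d*(z-o[2])/d[2]
def proj(i,p):
    M=np.array(i["cam_to_world"]); c=M[:3,:3].T@(np.array(p)-M[:3,3]); return np.array([i["fx"]*c[0]/c[2]+i["cx"],i["fy"]*c[1]/c[2]+i["cy"]])
E
python3 - <<'E'
from h import *
a=manip.camera("scene");b=manip.camera("side")
cv2.imwrite("pics/scene.png",a);cv2.imwrite("pics/side.png",b)
for n in("scene","side","wrist"):
    i=manip.camera_info(n);print(n,i["fx"],i["cx"],i["cy"],np.round(i["cam_to_world"],3).tolist())
s=manip.read_state();print(s["t"],s["grip_width"],s["tool_rot"])
E
```

```text
scene 503.68979812135973 320.2674573108747 199.20314941482155 [[-0.732, 0.474, -0.489, 1.403], [0.681, 0.508, -0.527, 0.878], [-0.002, -0.719, -0.695, 1.307], [0.0, 0.0, 0.0, 1.0]]
side 509.2545184516081 321.57293118964077 198.9155616292073 [[0.999, 0.002, 0.038, 0.465], [-0.032, -0.499, 0.866, -1.347], [0.021, -0.867, -0.498, 0.802], [0.0, 0.0, 0.0, 1.0]]
wrist 284.89959623052107 322.86720410167214 196.14369580202253 [[0.304, -0.912, -0.276, 0.234], [-0.953, -0.291, -0.087, -0.476], [-0.001, 0.29, -0.957, 0.384], [0.0, 0.0, 0.0, 1.0]]
0.1 0.0918592418521495 [-6.82374517e-04  9.88106025e-01  1.53772615e-01  1.22290401e-05]
```

View pics/scene.png

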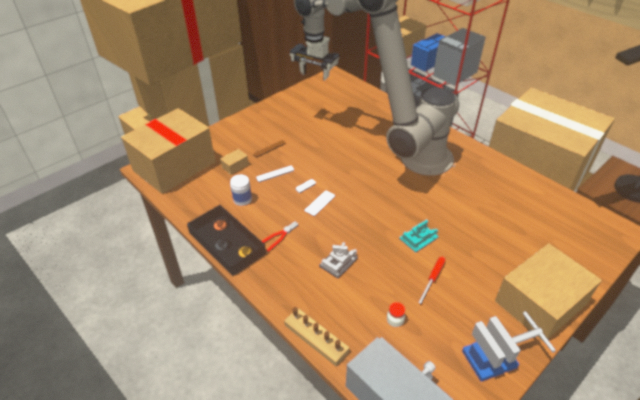

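View pics/side.png

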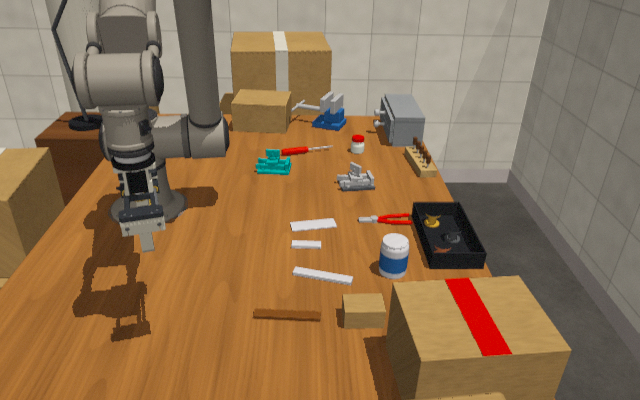

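The side view shows three pale aluminium pieces: the long one at (322,276), a short one at (306,244) and a wide one at (313,225). A brown look-alike lies at (287,315). The grey guide is at (356,178) and the turquoise look-alike at (274,162). In the scene view the bar is at (275,173) and the guide at (339,259). I choose the long pale one at (322,276) and the grey guide, and check them in close crops.

```bash
python3 - <<'E'
from h import *
S={}
for n,boxes in (("scene",[("bar",(250,160,300,185)),("off",(292,175,320,194)),("plate",(300,187,340,220))]),("side",[("bar",(285,262,360,290)),("off",(285,236,326,252)),("plate",(285,215,340,234))])):
    im=cv2.imread(f"pics/{n}.png");i=manip.camera_info(n)
    for k,(x0,y0,x1,y1) in boxes:
        c=im[y0:y1,x0:x1]; m=((c[...,0]>150)).astype(np.uint8)
        ys,xs=np.nonzero(m); h=.005 if k=="plate" else .008
        P=np.array([onz(i,x+x0,y+y0,h)[:2] for x,y in zip(xs,ys)],np.float32)
        r=cv2.minAreaRect(P*1000); print(n,k,len(xs),np.round(cv2.boxPoints(r)).tolist(),np.round(r[0]),np.round(r[1]),round(r[2],1))
a=cv2.imread("pics/scene.png")[230:285,305:370];b=cv2.imread("pics/side.png")[155:200,325:385];c=cv2.imread("pics/side.png")[210:330,245:365]
f=lambda x:cv2.resize(x,(390,290),interpolation=cv2.INTER_CUBIC)
cv2.imwrite("pics/crop.png",np.vstack([np.hstack([f(a),f(b)]),np.hstack([f(c),f(c)*0])]))
for n,u,v in(("scene",339,259),("side",356,178)): print(onz(manip.camera_info(n),u,v,.03))
E
```

```text
scene bar 235 [[438.0, -335.0], [588.0, -377.0], [597.0, -343.0], [447.0, -301.0]] [ 518. -339.] [ 35. 156.] 74.5
scene off 134 [[432.0, -219.0], [521.0, -224.0], [523.0, -191.0], [434.0, -186.0]] [ 477. -205.] [33. 89.] 86.7
scene plate 382 [[427.0, -90.0], [455.0, -221.0], [588.0, -194.0], [561.0, -63.0]] [ 508. -142.] [136. 134.] 11.6
side bar 431 [[438.0, -339.0], [582.0, -381.0], [591.0, -349.0], [447.0, -308.0]] [ 515. -344.] [ 33. 149.] 73.9
side off 213 [[437.0, -225.0], [514.0, -226.0], [514.0, -193.0], [438.0, -192.0]] [ 476. -209.] [33. 77.] 89.8
side plate 412 [[429.0, -94.0], [437.0, -142.0], [564.0, -119.0], [556.0, -71.0]] [ 496. -107.] [129.  49.] 10.1
[0.65010015 0.15487031 0.03      ]
[0.64200049 0.13383775 0.03      ]
```

View pics/crop.png

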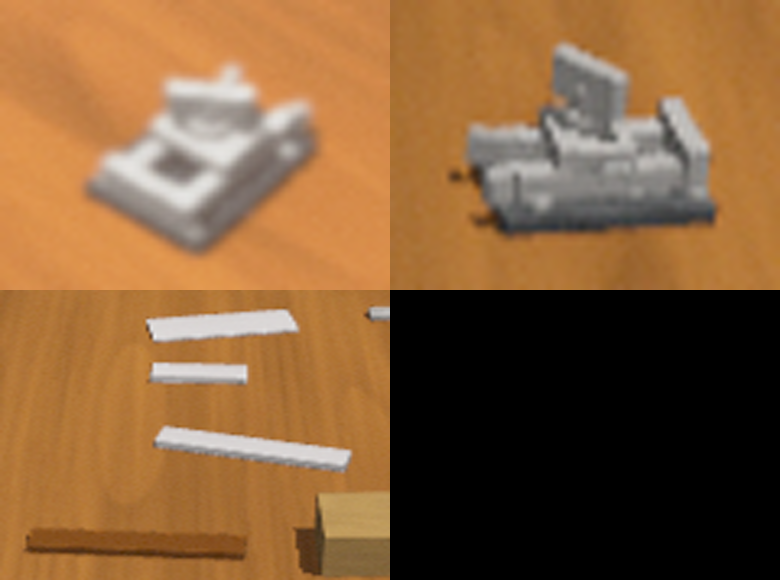

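The crops confirm it: the long pale bar is the right piece. The grey guide has its mouth on the left in the side view (towards low world x) and its stop on the right. I'll go above the bar's near end.

>>> {"api": "jog_arm", "payload": {"rows": [[[0.05,0.03,0],-0.1],[[0.11,0.06,0],-0.25],[[0.17,0.09,0],-0.4],[[0.22,0.12,0],-0.5],[[0.27,0.15,0],-0.59]], "fingers": -0.2}}

```text
t: 0.72
tool_pos: [0.4304, -0.3492, 0.2264]
tool_rot: [-0.0, 0.99, -0.142, -0.0]
contact_force: [1.1, -0.2, -0.3]
grip_width: 0.0465
gripper_force: 0.0
```

>>> {"api": "jog_arm", "payload": {"rows": [[[0.02,0.01,-0.02],0],[[0.04,0.022,-0.05],0],[[0.04,0.022,-0.08],0],[[0.04,0.022,-0.08],0],[[0.04,0.022,-0.08],0]]}}

```text
t: 1.35
tool_pos: [0.4692, -0.3291, 0.1477]
tool_rot: [0.0, 0.99, -0.14, 0.0]
contact_force: [0.2, 0.7, -0.3]
grip_width: 0.0368
gripper_force: 0.0
```

```bash
cat >> h.py <<'E'
def yaw(s): w,x,y,z=s["tool_rot"]; return np.arctan2(2*(x*y+w*z),1-2*(y*y+z*z))
def look(n):
    s=manip.read_state();i=manip.camera_info("wrist");im=manip.camera("wrist");cv2.imwrite(f"pics/{n}.png",im);return s,i,im
E
python3 - <<'E'
from h import *
s,i,im=look("w1");print(s["t"],s["tool_pos"],yaw(s),s["grip_width"])
print(proj(i,s["tool_pos"]))
for p in((.438,-.339,.01),(.582,-.381,.01)):print(proj(i,p))
E
```

```text
1.35 [ 0.46915022 -0.32911572  0.14772525] -0.28156068701812603 0.03675222302168033
[322.78993348 244.63659673]
[339.18262862 210.49077457]
[342.15786951  61.21183098]
```

View pics/w1.png

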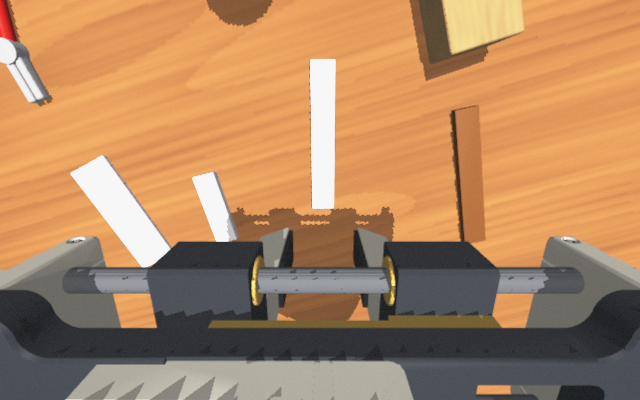

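The wrist view shows the bar between columns 310 and 336, rows 59 to 208, nearly in line with the tool. I'll measure it.

```bash
python3 - <<'E'
from h import *
im=cv2.imread("pics/w1.png");s=manip.read_state();i=manip.camera_info("wrist")
m=(im[50:215,295:350].min(2)>170).astype(np.uint8);ys,xs=np.nonzero(m)
P=np.array([onz(i,x+295.5,y+50.5,.01)[:2]*1000 for x,y in zip(xs,ys)],np.float32)
r=cv2.minAreaRect(P);print(r);b=cv2.boxPoints(r);c=np.array(r[0])
e=[b[1]-b[0],b[2]-b[1]];e=max(e,key=np.linalg.norm);e*=np.sign(e[0]);a=np.arctan2(e[1],e[0]);e/=np.linalg.norm(e)
t=c-48*e;print(c,a,"grip",t,"shift",t-np.array(s["tool_pos"][:2])*1000,"dyaw",a-yaw(s))
E
```

```text
((517.0480346679688, -343.5609436035156), (24.534469604492188, 149.4454345703125), 74.01707458496094)
[ 517.04803467 -343.5609436 ] -0.27895445 grip [ 470.90352631 -330.34411049] shift [ 1.59281066 -0.98122468] dyaw 0.002794422080940162
```

>>> {"api": "jog_arm", "payload": {"rows": [[[0.002,-0.001,-0.05],0],[[0.002,-0.001,-0.1],0],[[0.002,-0.001,-0.13],0],[[0.002,-0.001,-0.144],0],[[0.002,-0.001,-0.144],0]]}}

```text
t: 2.02
tool_pos: [0.4711, -0.33, 0.0032]
tool_rot: [0.0, 0.99, -0.14, 0.0]
contact_force: [0.4, 0.5, 0.2]
grip_width: 0.0365
gripper_force: 0.0
```

>>> {"api": "jog_arm", "payload": {"rows": [[[0,0,0],0],[[0,0,0],0],[[0,0,0],0],[[0,0,0],0],[[0,0,0],0]], "fingers": -1, "grip_force": 50}}

```text
t: 2.65
tool_pos: [0.4717, -0.3303, 0.0043]
tool_rot: [0.001, 0.99, -0.14, 0.001]
contact_force: [-0.4, 0.9, 6.5]
grip_width: 0.0232
gripper_force: 50.0
```

>>> {"api": "jog_arm", "payload": {"rows": [[[0,0,0.05],0],[[0,0,0.1],0],[[-0.01,0.06,0.13],0.05],[[-0.02,0.12,0.13],0.1],[[-0.03,0.18,0.13],0.15]]}}

```text
t: 3.28
tool_pos: [0.4408, -0.1495, 0.1336]
tool_rot: [0.0, 0.998, -0.065, 0.001]
contact_force: [-0.3, -0.1, -0.4]
grip_width: 0.0229
gripper_force: 50.0
```

>>> {"api": "jog_arm", "payload": {"rows": [[[0,0.05,0],0.03],[[-0.01,0.11,0],0.07],[[-0.02,0.17,0],0.1],[[-0.02,0.22,0],0.13],[[-0.02,0.28,0],0.13]]}}

```text
t: 3.9
tool_pos: [0.4211, 0.1305, 0.1333]
tool_rot: [0.0, 1.0, -0.001, 0.001]
contact_force: [1.3, -0.0, -0.3]
grip_width: 0.023
gripper_force: 50.0
```

>>> {"api": "jog_arm", "payload": {"rows": [[[0,0,0],0],[[0,0,0],0],[[0,0,0],0],[[0,0,0],0],[[0,0,0],0]]}}

```text
t: 4.53
tool_pos: [0.4213, 0.1282, 0.1328]
tool_rot: [0.0, 1.0, -0.001, -0.0]
contact_force: [-0.2, -0.2, -1.3]
grip_width: 0.0231
gripper_force: 50.0
```

```bash
python3 - <<'E'
from h import *
s,i,im=look("w2");print(s["t"],s["tool_pos"],yaw(s),s["grip_width"])
E
```

```text
4.525 [0.42133742 0.12818234 0.13276603] -0.0029213051614356486 0.023098834291422673
```

View pics/w2.png

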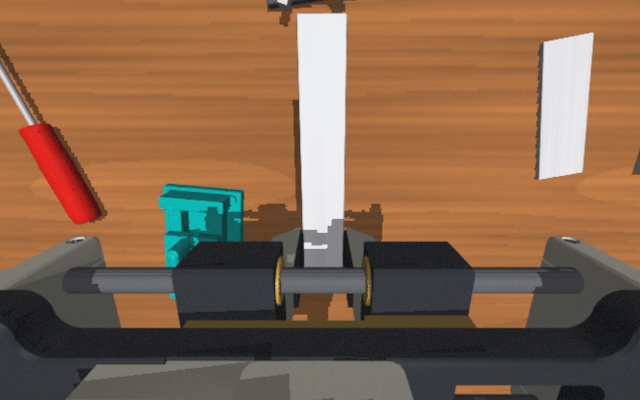

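The bar is held straight. Its tip is at about (322,14) and hides the guide. I'll rise and shift sideways to look at the guide.

>>> {"api": "jog_arm", "payload": {"rows": [[[0.02,-0.02,0.05],0],[[0.05,-0.06,0.1],0],[[0.1,-0.1,0.12],0],[[0.12,-0.1,0.12],0],[[0.12,-0.1,0.12],0]]}}

```text
t: 5.2
tool_pos: [0.5425, 0.0277, 0.2524]
tool_rot: [0.0, 1.0, -0.002, 0.0]
contact_force: [-1.6, -0.0, -1.3]
grip_width: 0.023
gripper_force: 50.0
```

>>> {"api": "jog_arm", "payload": {"rows": [[[0,0,0],0],[[0,0,0],0],[[0,0,0],0],[[0,0,0],0],[[0,0,0],0]]}}

```text
t: 5.82
tool_pos: [0.5411, 0.0291, 0.2528]
tool_rot: [0.0, 1.0, -0.0, 0.0]
contact_force: [0.1, -1.3, -1.2]
grip_width: 0.0229
gripper_force: 50.0
```

```bash
python3 - <<'E'
from h import *
s,i,im=look("w3");print(s["t"],s["tool_pos"],yaw(s))
u,v=proj(i,[.645,.14,.03]);print(u,v)
x0=int(max(0,min(520,u-60)));y0=int(max(0,min(300,v-50)));print(x0,y0)
c=im[y0:y0+100,x0:x0+130];cv2.imwrite("pics/w3c.png",cv2.resize(c,None,fx=6,fy=6,interpolation=cv2.INTER_CUBIC))
E
```

```text
5.825 [0.54106396 0.02914227 0.25282824] -0.0009461272469620576
234.0569819771187 88.76046589963016
174 38
```

View pics/w3c.png

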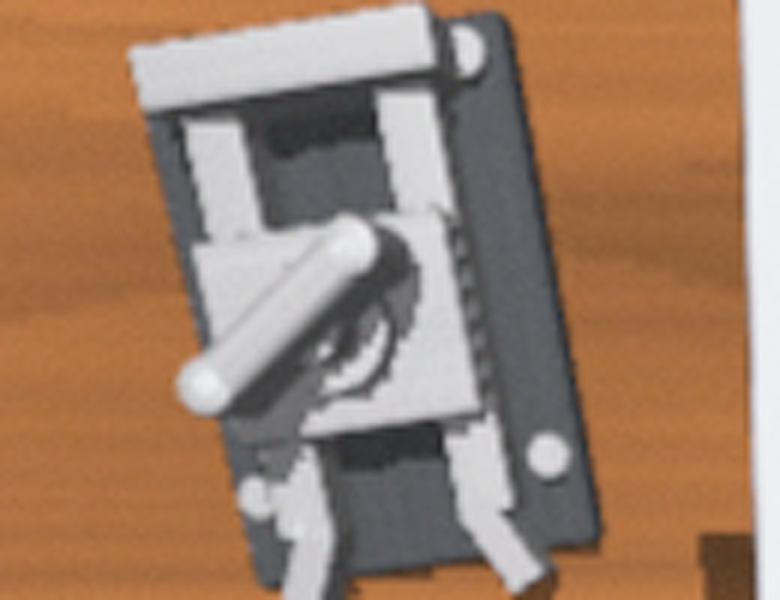

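The crop (6×, offset 174,38) shows the guide from above with its mouth towards the bottom. The bridge corners are at (193,245), (443,212) and (480,412). The base corners are at (510,16), (600,537) and (262,582). The wing top runs from (207,385) to (350,240). I'll fit the guide pose.

```bash
cat > fit.py <<'E'
from h import *
def fit(A,B):
    a,b=A.mean(0),B.mean(0);H=(A-a).T@(B-b);t=np.arctan2(H[0,1]-H[1,0],H[0,0]+H[1,1])
    R=np.array([[np.cos(t),-np.sin(t)],[np.sin(t),np.cos(t)]]);return t,R,b-R@a
E
python3 - <<'E'
from fit import *
i=manip.camera_info("wrist");s=manip.read_state()
pts=[((510,16),(60,-40,12)),((600,537),(-50,-40,12)),((262,582),(-50,40,12)),((193,245),(20,26,41)),((443,212),(20,-26,41)),((480,412),(-20,-26,41))]
f=lambda p,z:onz(i,p[0]/6+174,p[1]/6+38,z/1000)[:2]*1000
A=np.array([g[:2] for _,g in pts],float);B=np.array([f(p,g[2]) for p,g in pts])
t,R,o=fit(A,B);print("yaw",t,"o",o,"res",np.round(B-(A@R.T+o),1).tolist())
w=[f((207,385),76.5),f((350,240),76.5)];d=w[1]-w[0];print("wing mid",np.mean(w,0),"len",np.linalg.norm(d),"ang rel guide",np.arctan2(d[1],d[0])-t)
# bar: left edge/right edge, tip in image at height
im=cv2.imread("pics/w3.png");m=(im[:235,285:360].min(2)>170)
z=s["tool_pos"][2]+.0075
L=[];
for y in range(40,200,10):
    x=np.nonzero(m[y])[0]
    if len(x)>5:L.append((onz(i,x.min()+285,y+.5,z)+onz(i,x.max()+286,y+.5,z))[:2]/2*1000)
L=np.array(L);k=np.polyfit(L[:,0],L[:,1],1);print("bar yaw",np.arctan(k[0]),"y at tcp",np.polyval(k,s["tool_pos"][0]*1000),s["tool_pos"],"tipx",onz(i,320,np.nonzero(m[:,37])[0].min(),z))
for gx in(-163,-120,-78): print(gx,R@[gx,0]+o)
E
```

```text
yaw 0.1274110043709831 o [639.73029872 141.18352768] res [[-1.6, -0.4], [1.5, 0.2], [1.7, -1.4], [-0.7, -0.2], [-1.3, 0.7], [0.3, 1.1]]
wing mid [640.43567938 141.66493814] len 38.1298423129972 ang rel guide -0.985319421120819
bar yaw 0.004539073640410699 y at tcp 28.82533667986923 [0.54112125 0.0290511  0.25280544] tipx [0.66232893 0.03017883 0.26030544]
-163 [478.05154536 120.47167813]
-120 [520.70299563 125.93554028]
-78 [562.36255172 131.27233587]
```

>>> {"api": "jog_arm", "payload": {"rows": [[[-0.04,0.03,-0.03],0.05],[[-0.088,0.06,-0.08],0.1],[[-0.088,0.088,-0.13],0.128],[[-0.088,0.088,-0.17],0.128],[[-0.088,0.088,-0.17],0.128]]}}

```text
t: 6.5
tool_pos: [0.4509, 0.1171, 0.0806]
tool_rot: [0.0, 0.998, 0.064, -0.003]
contact_force: [-0.7, -0.3, -0.5]
grip_width: 0.023
gripper_force: 50.0
```

>>> {"api": "jog_arm", "payload": {"rows": [[[0,0,-0.03],0],[[0,0,-0.05],0],[[0,0,-0.063],0],[[0,0,-0.063],0],[[0,0,-0.063],0]]}}

```text
t: 7.12
tool_pos: [0.4541, 0.117, 0.0208]
tool_rot: [0.0, 0.998, 0.063, 0.001]
contact_force: [-0.2, 0.8, -1.4]
grip_width: 0.0228
gripper_force: 50.0
```

```bash
python3 - <<'E'
from h import *
s,i,im=look("w4");print(s["t"],s["tool_pos"],yaw(s),s["contact_force"])
b=manip.camera("side")[130:230,285:405]
c=cv2.resize(im[0:260,190:450],(480,480));cv2.imwrite("pics/w4c.png",np.vstack([np.hstack([c,np.zeros((480,0,3),np.uint8)])]))
cv2.imwrite("pics/m4.png",np.hstack([cv2.resize(c,(400,400)),cv2.resize(b,(400,400),interpolation=cv2.INTER_CUBIC)]))
E
```

```text
7.125 [0.45406666 0.11695693 0.02078068] 0.12654930916224424 [-0.18809319  0.80087131 -1.40189353]
```

View pics/m4.png

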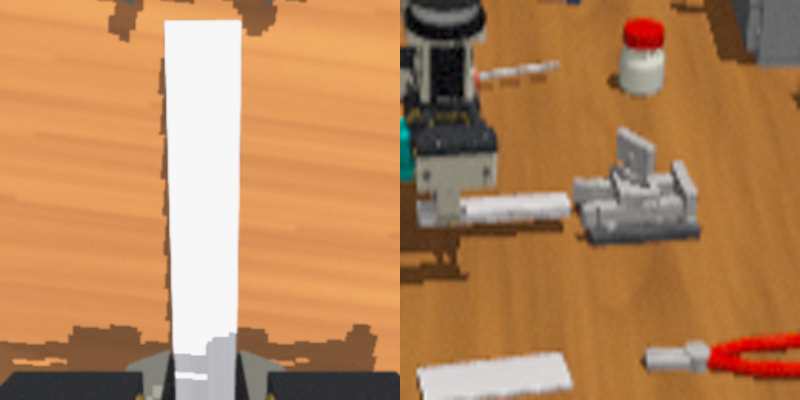

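The bar's tip is just in front of the mouth, level and in line with the guide. I'll insert it in steps and watch the force.

>>> {"api": "jog_arm", "payload": {"rows": [[[0.01,0.0015,-0.002],0],[[0.022,0.003,-0.002],0],[[0.035,0.0047,-0.002],0],[[0.0475,0.0064,-0.002],0],[[0.0595,0.008,-0.002],0]]}}

```text
t: 7.85
tool_pos: [0.5136, 0.1251, 0.0177]
tool_rot: [0.0, 0.998, 0.063, 0.0]
contact_force: [-0.3, -0.9, -2.5]
grip_width: 0.023
gripper_force: 50.0
```

>>> {"api": "jog_arm", "payload": {"rows": [[[0.01,0.0013,0],0],[[0.02,0.0025,0],0],[[0.03,0.0038,0],0],[[0.04,0.005,0],0],[[0.04,0.005,0],0]]}}

```text
t: 8.48
tool_pos: [0.5534, 0.13, 0.0177]
tool_rot: [0.0, 0.998, 0.063, 0.0]
contact_force: [-0.3, -0.3, -0.2]
grip_width: 0.0232
gripper_force: 50.0
```

>>> {"api": "jog_arm", "payload": {"rows": [[[0.002,0.0003,-0.001],0],[[0.004,0.0005,-0.001],0],[[0.006,0.0008,-0.001],0],[[0.008,0.001,-0.001],0],[[0.008,0.001,-0.001],0]]}}

```text
t: 9.1
tool_pos: [0.5609, 0.131, 0.0168]
tool_rot: [0.0, 0.998, 0.063, 0.0]
contact_force: [0.6, -0.1, -0.4]
grip_width: 0.0231
gripper_force: 50.0
```

>>> {"api": "jog_arm", "payload": {"rows": [[[0.0005,0,0],0],[[0.001,0,0],0],[[0.0015,0,0],0],[[0.002,0.0002,0],0],[[0.002,0.0002,0],0]]}}

```text
t: 9.72
tool_pos: [0.5628, 0.1312, 0.0168]
tool_rot: [0.0, 0.998, 0.063, 0.0]
contact_force: [1.1, -0.8, -0.7]
grip_width: 0.0232
gripper_force: 50.0
```

>>> {"api": "jog_arm", "payload": {"rows": [[[0.0005,0,0],0],[[0.001,0,0],0],[[0.0015,0,0],0],[[0.002,0.0002,0],0],[[0.002,0.0002,0],0]]}}

```text
t: 10.35
tool_pos: [0.5638, 0.1313, 0.0164]
tool_rot: [0.0, 0.998, 0.063, -0.001]
contact_force: [-3.8, -1.2, 0.1]
grip_width: 0.0232
gripper_force: 50.0
```

>>> {"api": "jog_arm", "payload": {"rows": [[[0.0005,0,0],0],[[0.001,0,0],0],[[0.0015,0.0002,0],0],[[0.0015,0.0002,0],0],[[0.0015,0.0002,0],0]]}}

```text
t: 10.98
tool_pos: [0.5639, 0.1312, 0.0163]
tool_rot: [0.0, 0.998, 0.063, -0.003]
contact_force: [-8.6, -2.2, 3.1]
grip_width: 0.0229
gripper_force: 50.0
```

The force is rising with no further motion, so the bar is at the stop. I'll lower it onto the channel floor and release.

>>> {"api": "jog_arm", "payload": {"rows": [[[0,0,-0.001],0],[[0,0,-0.002],0],[[0,0,-0.002],0],[[0,0,-0.002],0],[[0,0,-0.002],0]]}}

```text
t: 11.6
tool_pos: [0.5638, 0.1313, 0.0154]
tool_rot: [0.0, 0.998, 0.064, -0.002]
contact_force: [-12.4, -2.9, 11.5]
grip_width: 0.023
gripper_force: 50.0
```

>>> {"api": "jog_arm", "payload": {"rows": [[[0,0,0],0],[[0,0,0],0],[[0,0,0],0],[[0,0,0],0],[[0,0,0],0]], "fingers": -0.3}}

```text
t: 12.22
tool_pos: [0.5663, 0.1316, 0.0147]
tool_rot: [0.0, 0.998, 0.063, 0.0]
contact_force: [0.6, -0.0, -0.0]
grip_width: 0.0321
gripper_force: 0.0
```

>>> {"api": "jog_arm", "payload": {"rows": [[[0,0,0.02],0],[[0,0,0.06],0],[[0,0,0.11],0],[[-0.02,0,0.15],0],[[-0.02,0,0.15],0]]}}

```text
t: 12.85
tool_pos: [0.5471, 0.1319, 0.1682]
tool_rot: [-0.0, 0.998, 0.064, 0.003]
contact_force: [-0.2, 0.8, -0.2]
grip_width: 0.032
gripper_force: 0.0
```

>>> {"api": "jog_arm", "payload": {"rows": [[[0,0,0],0],[[0,0,0],0],[[0,0,0],0],[[0,0,0],0],[[0,0,0],0]]}}

```text
t: 13.48
tool_pos: [0.5461, 0.1316, 0.1644]
tool_rot: [0.0, 0.998, 0.063, -0.0]
contact_force: [-0.0, -0.1, 0.1]
grip_width: 0.0322
gripper_force: 0.0
```

```bash
python3 - <<'E'
from h import *
s,i,im=look("w5");print(s["t"],s["tool_pos"],yaw(s),s["q"])
cv2.imwrite("pics/w5c.png",cv2.resize(im[0:250,200:460],(780,600)[:2] if 0 else (624,600)))
E
```

```text
13.475 [0.54613272 0.13158431 0.16442075] 0.12679827945401187 [ 1.00041489e-01  4.64094092e-01  1.51396781e+00 -6.31466347e-05
  1.16406677e+00  1.54406452e+00]
```

View pics/w5c.png

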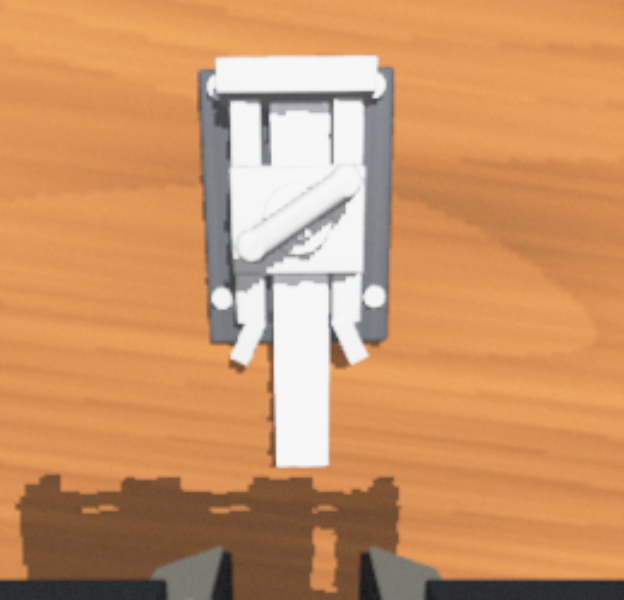

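The bar is home: it runs under the bridge to the stop, with its rear edge at crop pixel (301,467). The wing runs from (250,248) to (346,181). I'll refit the guide from these.

```bash
python3 - <<'E'
from fit import *
i=manip.camera_info("wrist");s=manip.read_state()
pts=[((200,70),(60,40,12)),((393,68),(60,-40,12)),((386,342),(-50,-40,12)),((212,342),(-50,40,12)),((230,167),(20,26,41)),((366,167),(20,-26,41)),((362,275),(-20,-26,41)),((233,275),(-20,26,41))]
f=lambda p,z:onz(i,p[0]/2.4+200,p[1]/2.4,z/1000)[:2]*1000
A=np.array([g[:2] for _,g in pts],float);B=np.array([f(p,g[2]) for p,g in pts])
t,R,o=fit(A,B);print("yaw",t,"o",o,"res",np.round(B-(A@R.T+o),1).tolist())
print("bar rear in guide",R.T@(f((301,467),22)-o))
w=[f((250,248),77.4),f((346,181),77.4)];d=w[1]-w[0];a=np.arctan2(d[1],d[0])
print("wing mid",np.mean(w,0),"len",np.linalg.norm(d),"world ang",a,"theta",a-t+np.pi)
c=(o+np.mean(w,0))/2
print("shift",c-np.array(s["tool_pos"][:2])*1000,"dyaw",a+np.pi-yaw(s),a-yaw(s))
E
```

```text
yaw 0.13370430806705058 o [639.57364432 142.12543958] res [[-0.5, -1.1], [-0.7, 1.3], [0.5, 0.8], [1.3, -1.2], [-0.3, -0.4], [-0.7, 0.1], [-0.1, 0.8], [0.4, -0.2]]
bar rear in guide [-104.61560053   -0.88972125]
wing mid [639.68596637 142.51959397] len 38.51144729318675 world ang -0.8637665958513565 theta 2.144121749671386
shift [93.46207479 10.76607145] dyaw 2.1510710993626136 -0.9905215542271795
```

>>> {"api": "jog_arm", "payload": {"rows": [[[0.02,0.002,0],0.18],[[0.04,0.004,0],0.36],[[0.06,0.006,0],0.54],[[0.08,0.009,0],0.72],[[0.0935,0.0108,0],0.9]]}}

```text
t: 14.15
tool_pos: [0.6404, 0.1424, 0.1645]
tool_rot: [0.0, 0.87, 0.494, 0.0]
contact_force: [0.7, -0.7, 0.1]
grip_width: 0.0323
gripper_force: 0.0
```

>>> {"api": "jog_arm", "payload": {"rows": [[[0,0,0],0.18],[[0,0,0],0.36],[[0,0,0],0.54],[[0,0,0],0.72],[[0,0,0],0.9]]}}

```text
t: 14.78
tool_pos: [0.6396, 0.1424, 0.1647]
tool_rot: [-0.0, 0.568, 0.823, -0.0]
contact_force: [0.1, 0.3, -0.4]
grip_width: 0.0325
gripper_force: 0.0
```

>>> {"api": "jog_arm", "payload": {"rows": [[[0,0,0],0.18],[[0,0,0],0.35],[[0,0,-0.02],0.35],[[0,0,-0.05],0.35],[[0,0,-0.05],0.35]]}}

```text
t: 15.4
tool_pos: [0.638, 0.1422, 0.1123]
tool_rot: [-0.002, 0.419, 0.908, -0.001]
contact_force: [-0.2, -1.4, 0.7]
grip_width: 0.0322
gripper_force: 0.0
```

>>> {"api": "jog_arm", "payload": {"rows": [[[0,0,0],0],[[0,0,0],0],[[0,0,0],0],[[0,0,0],0],[[0,0,0],0]]}}

```text
t: 16.02
tool_pos: [0.6397, 0.1424, 0.1149]
tool_rot: [0.0, 0.419, 0.908, 0.0]
contact_force: [-0.3, -0.2, 0.1]
grip_width: 0.0321
gripper_force: 0.0
```

```bash
python3 - <<'E'
from h import *
s,i,im=look("w6");print(s["t"],s["tool_pos"],yaw(s),s["q"][5])
print(proj(i,[.6397,.1423,.0774]))
cv2.imwrite("pics/w6c.png",cv2.resize(im[100:350,190:460],(648,600)))
E
```

```text
16.025 [0.63971663 0.14235131 0.11492678] 2.27673596455851 -0.6038594200448332
[322.73808415 221.27786127]
```

View pics/w6c.png

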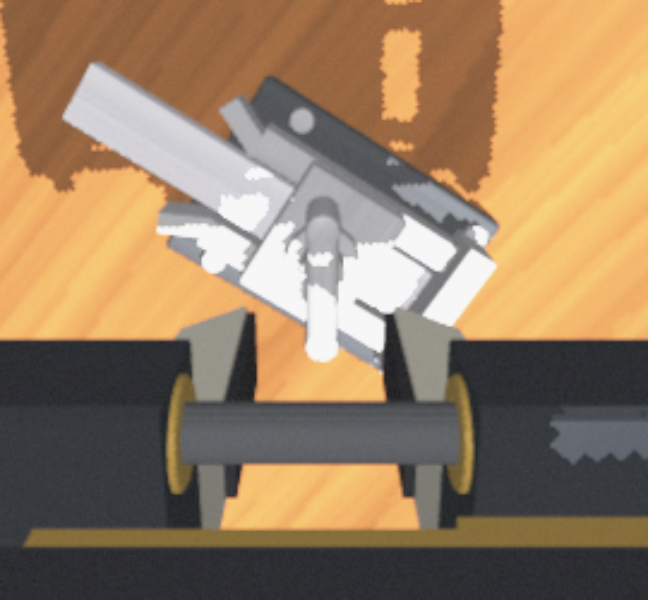

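The wing at crop (320,200)–(322,355) is upright in the picture and centred between the fingers. I'll go down and grip.

>>> {"api": "jog_arm", "payload": {"rows": [[[0,0,-0.02],0],[[0,0,-0.04],0],[[0,0,-0.055],0],[[0,0,-0.0605],0],[[0,0,-0.0605],0]]}}

```text
t: 16.7
tool_pos: [0.6397, 0.1424, 0.0542]
tool_rot: [-0.0, 0.419, 0.908, 0.0]
contact_force: [-0.5, -0.2, -0.3]
grip_width: 0.0319
gripper_force: 0.0
```

>>> {"api": "jog_arm", "payload": {"rows": [[[0,0,0],0],[[0,0,0],0],[[0,0,0],0],[[0,0,0],0],[[0,0,0],0]], "fingers": -1, "grip_force": 25}}

```text
t: 17.32
tool_pos: [0.6404, 0.1428, 0.0548]
tool_rot: [0.001, 0.419, 0.908, 0.001]
contact_force: [2.0, 2.9, 2.0]
grip_width: 0.01
gripper_force: 25.0
```

>>> {"api": "jog_arm", "payload": {"rows": [[[0.0006,0.0004,-0.0001],-0.14],[[0.0006,0.0004,-0.0002],-0.28],[[0.0006,0.0004,-0.0003],-0.42],[[0.0006,0.0004,-0.0004],-0.56],[[0.0006,0.0004,-0.0005],-0.7]]}}

```text
t: 17.95
tool_pos: [0.6403, 0.1428, 0.0543]
tool_rot: [0.0, 0.707, 0.708, 0.0]
contact_force: [-0.3, 1.1, 3.1]
grip_width: 0.0094
gripper_force: 25.0
```

>>> {"api": "jog_arm", "payload": {"rows": [[[0,0,-0.0001],-0.14],[[0,0,-0.0002],-0.28],[[0,0,-0.0003],-0.42],[[0,0,-0.0004],-0.56],[[0,0,-0.0005],-0.7]]}}

```text
t: 18.58
tool_pos: [0.6403, 0.1428, 0.0539]
tool_rot: [0.0, 0.906, 0.423, 0.0]
contact_force: [-0.3, 1.7, 3.7]
grip_width: 0.0098
gripper_force: 25.0
```

>>> {"api": "jog_arm", "payload": {"rows": [[[0,0,-0.0001],-0.12],[[0,0,-0.0002],-0.24],[[0,0,-0.0003],-0.36],[[0,0,-0.0004],-0.48],[[0,0,-0.0004],-0.6]]}}

```text
t: 19.2
tool_pos: [0.6402, 0.1428, 0.0535]
tool_rot: [0.0, 0.991, 0.136, 0.0]
contact_force: [0.3, 1.9, 3.4]
grip_width: 0.0099
gripper_force: 25.0
```

```bash
python3 - <<'E'
from h import *
s=manip.read_state();print(s["t"],s["tool_pos"],yaw(s),s["moment"],s["q"][5],s["contact_force"])
E
```

```text
19.2 [0.64022898 0.1428222  0.05347671] 0.2731035072622029 [ 0.27792357 -0.01383983  0.0835679 ] 1.4006091033090688 [0.26913479 1.93142658 3.36892026]
```

>>> {"api": "jog_arm", "payload": {"rows": [[[0,0,0],-0.03],[[0,0,0],-0.06],[[0,0,-0.0001],-0.09],[[0,0,-0.0001],-0.12],[[0,0,-0.0001],-0.12]]}}

```text
t: 19.82
tool_pos: [0.6403, 0.1428, 0.0534]
tool_rot: [0.0, 0.997, 0.079, 0.0]
contact_force: [-0.4, 1.7, 5.4]
grip_width: 0.0097
gripper_force: 25.0
```

```bash
cat > r.py <<'E'
from h import *
s=manip.read_state();print(s["t"],np.round(s["tool_pos"],4),round(yaw(s),4),np.round(s["moment"],3),np.round(s["contact_force"],1))
E
python3 r.py
```

```text
19.825 [0.6403 0.1428 0.0534] 0.1583 [ 0.265  0.089 -0.003] [-0.4  1.7  5.4]
```

>>> {"api": "jog_arm", "payload": {"rows": [[[0,0,0],-0.02],[[0,0,0],-0.04],[[0,0,0],-0.06],[[0,0,0],-0.06],[[0,0,0],-0.06]]}}

```text
t: 20.45
tool_pos: [0.6403, 0.1428, 0.0534]
tool_rot: [0.0, 0.999, 0.05, 0.0]
contact_force: [-0.4, 1.4, 5.6]
grip_width: 0.0098
gripper_force: 25.3
```

```bash
python3 r.py
```

```text
20.45 [0.6403 0.1428 0.0534] 0.0997 [0.308 0.157 0.446] [-0.4  1.4  5.6]
```

The moment about z rose from about 0.05 to 0.45 N m at yaw ≈ 0.13, so the screw is seated. I'll back it off a quarter turn, to tool yaw ≈ 1.70.

>>> {"api": "jog_arm", "payload": {"rows": [[[0,0,0],0.12],[[0,0,0.0001],0.26],[[0,0,0.0002],0.4],[[0,0,0.0003],0.54],[[0,0,0.0004],0.68]]}}

```text
t: 21.08
tool_pos: [0.6403, 0.1428, 0.0538]
tool_rot: [0.0, 0.924, 0.382, 0.0]
contact_force: [0.3, 1.6, 5.5]
grip_width: 0.01
gripper_force: 25.0
```

>>> {"api": "jog_arm", "payload": {"rows": [[[0,0,0.0001],0.14],[[0,0,0.0002],0.28],[[0,0,0.0003],0.42],[[0,0,0.0004],0.56],[[0,0,0.0005],0.68]]}}

```text
t: 21.7
tool_pos: [0.6404, 0.1428, 0.0542]
tool_rot: [0.0, 0.744, 0.668, 0.0]
contact_force: [0.5, 1.7, 4.7]
grip_width: 0.01
gripper_force: 25.0
```

>>> {"api": "jog_arm", "payload": {"rows": [[[0,0,0.0001],0.1],[[0,0,0.0001],0.2],[[0,0,0.0001],0.245],[[0,0,0.0001],0.245],[[0,0,0.0001],0.245]]}}

```text
t: 22.32
tool_pos: [0.6404, 0.1428, 0.0544]
tool_rot: [0.0, 0.659, 0.752, 0.0]
contact_force: [0.3, 2.1, 5.3]
grip_width: 0.0101
gripper_force: 25.0
```

```bash
python3 r.py; python3 - <<'E'
from h import *
s,i,im=look("w7");sd=manip.camera("side")[140:220,290:400]
cv2.imwrite("pics/m7.png",np.hstack([cv2.resize(im[60:320,190:450],(400,400)),cv2.resize(sd,(400,400),interpolation=cv2.INTER_CUBIC)]))
E
```

```text
22.325 [0.6404 0.1428 0.0544] 1.7037 [ 0.178 -0.025 -0.003] [0.3 2.1 5.3]
```

View pics/m7.png

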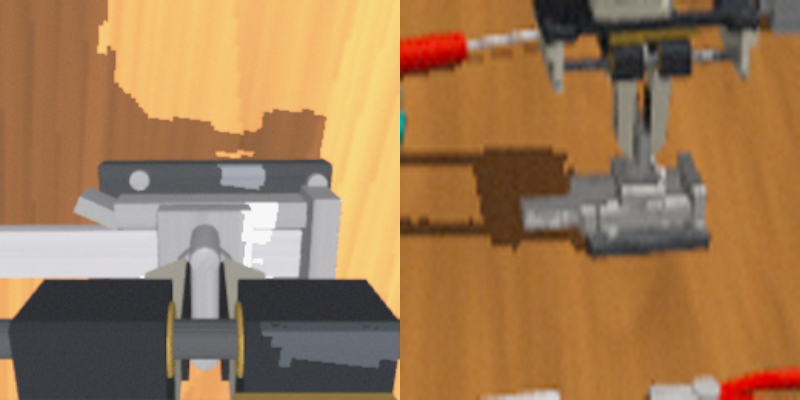

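The wing at (205,250) is gripped and square across the channel, and the bar is still home. I'll hand in.

```bash
python3 -c "
from plant import manip
print(manip.job_done())"
```

```text
the job is handed in; nothing more can be done
None
```

I handed the job in at about 22 s: the bar is home against the back stop, and the thumbscrew was seated, backed off a quarter turn, and is still gripped there.

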